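Lift the long hold-down plate off its jig pins

TASK

Lift the longer of the two wooden hold-down plates straight up off its two locating pins by its handle, keeping it level so that it does not cock and jam. Then set it down gently, the same way up, on the middle of the cork pad with its length along the pad's, and let go. Leave the shorter plate alone on its own pins.

Things in the scene. Friction and masses are not known exactly. Their poses are not given: they have to be found in the camera images.
- long_plate_grip (a point): Grip point on the handle of the LONGER plate: pale boxwood, 170 (x) x 56 (y) x 14 mm, loose, 0.15-0.3 kg, seated on its jig at the start. Handle: upright tab in its middle, 46 (x) x 16 (y) mm, 48 mm high from the plate's top; pinch it along y. This point is inside the tab, 44 mm above the plate's underside, 18 mm below the tab's top. x along the plate, z up.
- long_jig: Fixed wooden block under the longer plate, 190 (x) x 64 (y) x 40 mm high, a bamboo end showing at each end face. Two upright 8 mm steel pins at x = +55 and -55 mm pass through 10 mm holes in the plate and end 74 mm above the bench: the plate is free once raised 34 mm. Origin: centre of underside, on the bench; x along its length, z up.
- pad: Fixed flat cork pad lying on the bench, 240 (x) x 130 (y) x 6 mm thick. Origin: centre of its underside, on the bench; x along its length, z up.
- short_plate_grip (a point): The same point on the SHORTER plate (110 x 56 x 14 mm, same handle), seated on two pins of its own shorter jig (130 x 64 x 40 mm). Its handle's top, 102 mm above the bench, is level with the longer plate's; nothing else among the jigs and pad is higher. Axes as on the longer plate.
Mind the look-alikes: they are no part of the job. What is shaped like the part that bears long_plate_grip but black is not meant. Leave any red look-alike of the long_jig alone.

How it is judged:
By the outcome, as a careful person would: the job done as asked, in the order asked, and still so for the second after the job is handed in, with the robot touching nothing.
It also fails if it takes over 48 s, if anything falls off the work surface, if the arm or the gripper's body presses on something with over 40 N, if the wrist force passes 120 N, or if a joint passes its speed limit or range.

ROBOT

A 6-joint arm with a two-finger parallel gripper is mounted at the origin on the work surface. World frame = base frame: x ahead of the robot, y to its left, z up, the work surface at z = 0. Lengths are in mm, angles in rad, forces in N, time in s.
With the tool pointing down it reaches from about 325 to 900 mm from the base axis. Payload 6.1 kg.
Tool frame: the origin (TCP) lies on the centre line of the jaws, within the pads' length; the fingertips stand 17 mm ahead of it and the grasp point (between the pads) lies 2 mm behind it (r.finger_overhang is the distance from the TCP to the fingertips, in mm); z points along the fingers, y is the direction in which the jaws open and shut (so a half turn about z gives the same grasp; the last joint's range is limited). The gripper opens to 87 mm and grips with 3 to 60 N. Pads are 19 mm wide; open, the fingers measure 117 mm over their backs; the gripper's body (75 mm by 190 mm) begins 51 mm behind the grasp point.
Start: joints at [-1.298, 0.22, 1.526, -0, 1.395, -0.126], TCP at [242.688, -575.95, 239.538] pointing down, gripper open.
Joint ranges: [-2.98, 2.98], [-0.91, 2.08], [0.09, 2.57], [-1.24, 4.39], [0.2, 2.65], [-2.68, 2.68]. Speed limits (rad/s): [2.57, 2.57, 3.01, 3.14, 3.14, 3.14].

INTERFACE

Orientations are given as a unit quaternion [x, y, z, w].
In Python, from cell import r gives the robot as it stands. The module is installed in compiled form; this text tells all that it offers.
- The arm moves only by the tool apply_moves, never from a script. Its arguments are lists of equal length, an entry for each row: "delta_pos": the shift along the tool's x, y, z in m, a list of three; "delta_rot": the turn, a rotation vector about the tool's x, y, z in degrees, a list of three; "gripper": the gripper command: -1 is fully open, 1 is shut, values between are in proportion. In form: {"delta_pos": [[dx, dy, dz], ...], "delta_rot": [[rx, ry, rz], ...], "gripper": [gripper, ...]}. A call has 1 to 20 rows; each row is the pose to reach, as a shift and turn from the pose commanded when the call began, along the tool's axes at that moment; what a row does not reach only later rows make up. A row lasts 1/10 s, in which the tool goes at most 50 mm and 8.59 degrees, less where a joint would pass 70% of its speed; a pose out of reach is approached as far as the arm can. A call with a gripper value outside its range is refused whole. The fingers move at their own pace and stop on an object; "squeeze" is the grip in N (left out, the last holds). Time passes only in rows, so rows that repeat a pose let the fingers close. It gives the time, the measured TCP pose, the force and the opening at its end, in the units of the state.
- r.state(): the state, without advancing time (a new reading comes with each control period).
- r.get_image(name): name is "side" or "top" or "wrist"; returns a dict with "pixels" (480x640x3 uint8, blue, green, red), "fx", "fy", "cx", "cy" (pixels), "eye" and "orientation" of the camera in the world. Camera axes: x right, y up, looking along -z (the intrinsics and any distortion apply to the point x, -y, -z); pixel columns grow to the right and rows downward; lengths in mm; the calibration is good to about 2 mm. A picture is of the moment at which its call begins. There is no depth.
- r.hand_in(): hands the job in, once; it reports no verdict.
The state is a dict: "time_s": time; "q": joint angles; "dq": joint speeds; "effort": joint torques, N m; "ee_pos": TCP position; "ee_rot": TCP orientation; "contact_force": force on the tool from outside, world axes, zero at the start; "moment": the same for the moment, N m; "width": finger opening in mm.
Only numpy, scipy, OpenCV 4.12 (cv2) and the standard library are available. Lean on these libraries where they do the work, as an engineer would, in place of code of your own. Each camera call takes 0.05 s, during which the arm holds its last target.

## Working session

There is one attempt and no reset: what is moved stays moved. The work goes in short steps, Python scripts to look and compute and a tool call to move; the robot and the scene stay as the last step left them, time stands still between calls to the robot, and variables do not carry over. Pictures are saved under pics/ and viewed, and the job is handed in when it is done.

Besides the shell and the picture viewer there is one more tool, called after "Request:" as name(argument=value, ...), one argument or row to a line, values as JSON. apply_moves: Moves the arm, as the interface text tells. Its arguments: {"type":"object","properties":{"delta_pos":{"type":"array"},"delta_rot":{"type":"array"},"gripper":{"type":"array"},"squeeze":{"type":"number"}},"required":["delta_pos","delta_rot","gripper"]}

```bash
mkdir -p pics
python3 - <<'E'
from cell import r
import cv2,pickle
for n in ["side","top","wrist"]:
    d=r.get_image(n); cv2.imwrite(f"pics/{n}0.png",d["pixels"]); pickle.dump(d,open(f"{n}0.pkl","wb"))
    print(n,{k:v for k,v in d.items() if k!="pixels"})
print(r.state())
E
```

```text
side {'fx': 467.68812929204654, 'fy': 467.68812929204654, 'cx': 322.6803326039847, 'cy': 242.68596073077, 'eye': array([136.59035991, 675.04045227, 759.27366436]), 'orientation': array([-0.08932751,  0.39715987,  0.89630668, -0.17583793])}
top {'fx': 492.22464310120967, 'fy': 492.22464310120967, 'cx': 317.11396998541557, 'cy': 233.49019138897523, 'eye': array([249.60873387, -25.29490923, 984.09695321]), 'orientation': array([-0.06733284,  0.07483069,  0.74257349, -0.66215653])}
wrist {'fx': 388.5219453807244, 'fy': 388.5219453807244, 'cx': 313.9598954236527, 'cy': 247.08771011544138, 'eye': array([ 316.17617738, -544.97966739,  383.38022526]), 'orientation': array([-0.12169434,  0.08198938, -0.54713695,  0.82408094])}
{'time_s': 0.15, 'q': array([-1.29806447e+00,  2.21062462e-01,  1.52735082e+00, -1.59969535e-05,
        1.39469115e+00, -1.26101688e-01]), 'dq': array([ 1.39683543e-03, -1.67747196e-03, -2.22445515e-03, -1.16526380e-03,
       -2.29785293e-04,  4.44729990e-05]), 'effort': array([-5.71972887e-04, -4.95190465e+01, -3.87883151e+01,  6.99668960e-02,
        5.29763033e-02, -9.35272851e-05]), 'ee_pos': array([ 242.58276577, -575.51155777,  238.67636876]), 'ee_rot': array([ 9.80181722e-01,  1.98099016e-01, -6.32211027e-05, -7.53283249e-04]), 'contact_force': array([-0.57174334, -1.70170096, -0.49088285]), 'moment': array([ 0.01416595, -0.03839263,  0.05696467]), 'width': 86.96696029613281}
```

View pics/side0.png

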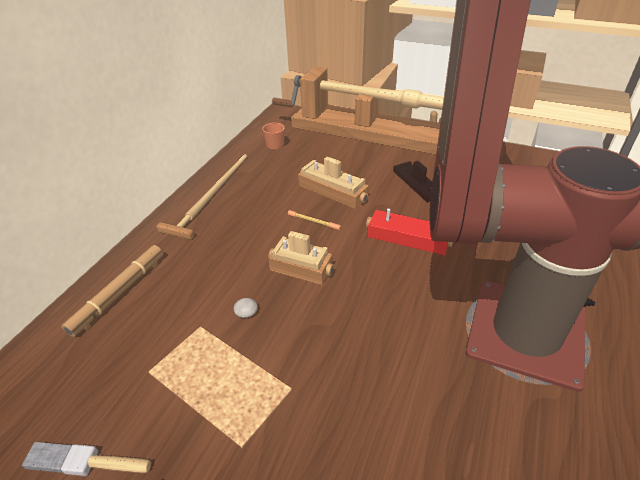

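View pics/top0.png

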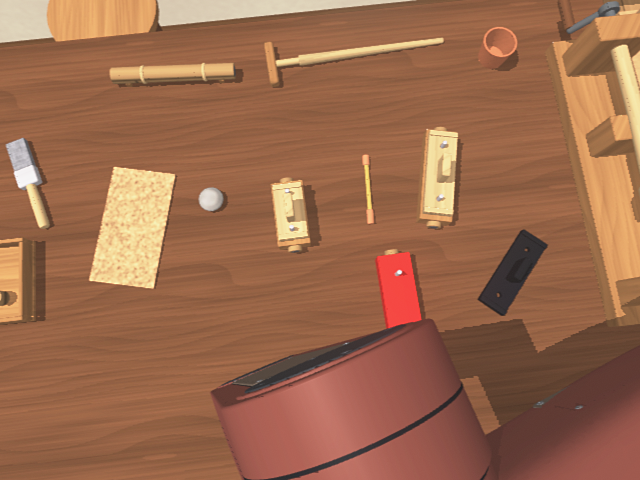

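View pics/wrist0.png

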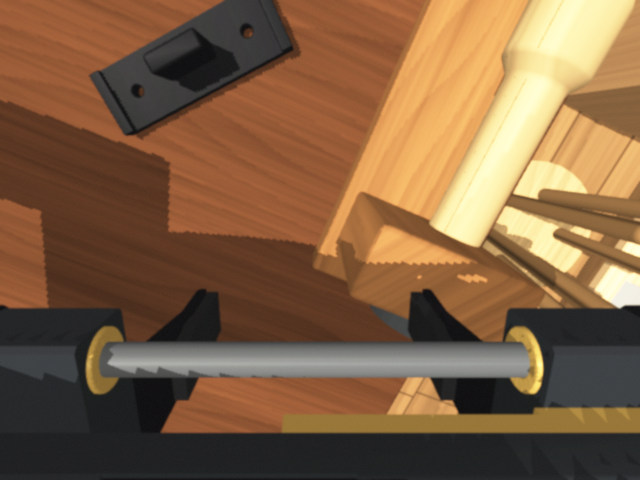

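The candidates in the top view are:
- the pale plate at (440,177), with its handle at (447,163)
- the smaller pale plate at (291,215)
- the black plate at (513,272)
- the red jig at (400,290)

The longer pale plate is the one at (440,177). The cork pad is at (133,228). Next I'll check a close crop and measure.

```bash
cat > h.py <<'E'
import numpy as np,cv2,pickle
from scipy.spatial.transform import Rotation as R
def ray(d,u,v):
    c=np.array([(u-d["cx"])/d["fx"],-(v-d["cy"])/d["fy"],-1.])
    return np.array(d["eye"]),R.from_quat(d["orientation"]).apply(c)
def onz(d,u,v,z):
    e,k=ray(d,u,v); return e+k*(z-e[2])/k[2]
def proj(d,p):
    c=R.from_quat(d["orientation"]).inv().apply(np.array(p)-d["eye"]); 
    return d["cx"]+d["fx"]*c[0]/-c[2], d["cy"]+d["fy"]*c[1]/c[2]
E
python3 - <<'E'
from h import *
t=pickle.load(open("top0.pkl","rb"));s=pickle.load(open("side0.pkl","rb"))
a=cv2.resize(t["pixels"][115:240,390:490],None,fx=5,fy=4.8,interpolation=cv2.INTER_CUBIC)
cv2.imwrite("pics/ct.png",cv2.resize(t["pixels"][115:240,390:490],None,fx=4,fy=4,interpolation=cv2.INTER_CUBIC))
cv2.imwrite("pics/cs.png",cv2.resize(s["pixels"][145:215,285:385],None,fx=6,fy=6,interpolation=cv2.INTER_CUBIC))
# pad mask
for n,d in(("top",t),("side",s)):
    hsv=cv2.cvtColor(d["pixels"],cv2.COLOR_BGR2HSV)
    m=((hsv[...,2]>170)&(hsv[...,0]>8)&(hsv[...,0]<30)).astype(np.uint8)
    m=cv2.morphologyEx(m,cv2.MORPH_CLOSE,np.ones((5,5)))
    m=cv2.morphologyEx(m,cv2.MORPH_OPEN,np.ones((5,5)))
    for c in cv2.findContours(m,cv2.RETR_EXTERNAL,cv2.CHAIN_APPROX_NONE)[0]:
        A=cv2.contourArea(c)
        if A>500:
            rc=cv2.minAreaRect(c); print(n,A,rc)
            if 5000<A<15000 and (rc[0][0]<260):
                P=np.array([onz(d,*p[0],6)[:2] for p in c],np.float32)
                print(' pad world',cv2.minAreaRect(P))
E
```

```text
top 1309.5 ((10.5, 284.0), (74.0, 21.0), 90.0)
top 2013.0 ((289.5, 213.5), (73.55259704589844, 32.62113571166992), 82.87498474121094)
top 7321.5 ((131.48301696777344, 227.090576171875), (65.8524398803711, 120.89328002929688), 10.619654655456543)
 pad world ((507.53448486328125, 324.5490417480469), (133.02244567871094, 242.42506408691406), 76.53377532958984)
top 2943.0 ((438.2054138183594, 176.1545867919922), (33.516754150390625, 98.81024169921875), 3.2704882621765137)
top 1381.0 ((170.56500244140625, 70.5597915649414), (12.572423934936523, 123.39292907714844), 87.61405944824219)
top 10052.5 ((623.9396362304688, 170.3658905029297), (282.34906005859375, 82.5594482421875), 76.89472961425781)
top 1328.5 ((353.40545654296875, 60.026065826416016), (40.2028923034668, 178.1875762939453), 88.63607025146484)
top 528.5 ((503.5632019042969, 43.75377655029297), (24.802654266357422, 30.579805374145508), 34.38034439086914)
top 1150.5 ((617.8109130859375, 22.204103469848633), (32.92336654663086, 45.95661926269531), 83.9909896850586)
top 8958.0 ((196.5, 21.0), (42.0, 393.0), 90.0)
 pad world ((959.26
[... 245 characters left out ...]
80.4824523925781), (121.78424835205078, 77.31182098388672), 38.82007598876953)
 pad world ((507.4886474609375, 323.395751953125), (131.20974731445312, 241.2077178955078), 76.2548599243164)
side 1036.0 ((112.52066802978516, 287.64825439453125), (13.951641082763672, 121.99382781982422), 48.36646270751953)
side 1456.0 ((302.12261962890625, 250.3207550048828), (63.323219299316406, 32.96653366088867), 15.945394515991211)
side 1283.5 ((335.53448486328125, 174.41378784179688), (68.15019226074219, 28.597082138061523), 21.80141258239746)
side 16135.0 ((572.3433837890625, 74.5835189819336), (134.58346557617188, 151.4430389404297), 0.9877603054046631)
side 78080.0 ((227.5, 173.0), (346.0, 455.0), 90.0)
```

View pics/ct.png

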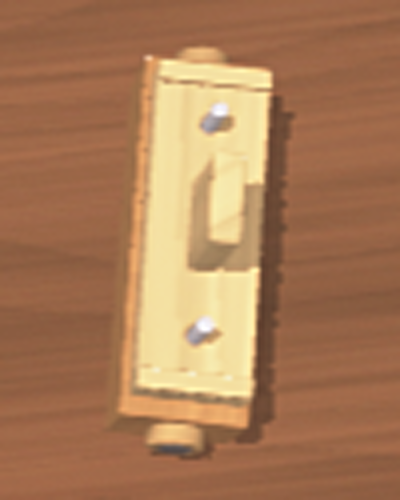

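View pics/cs.png

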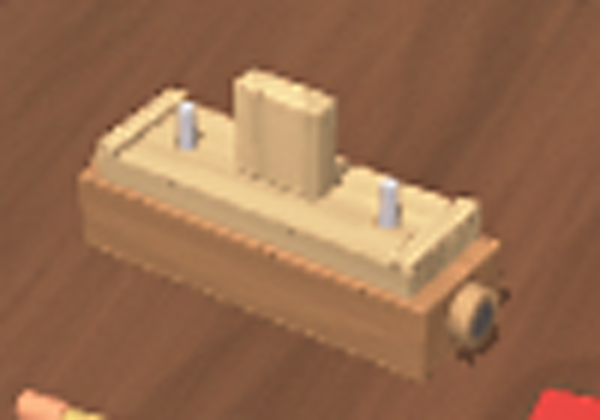

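The crops confirm it: a pale plate with two steel pins and an upright tab on a wooden jig with bamboo ends, longer than its neighbour.

Run:
```python
from h import *
t=pickle.load(open("top0.pkl","rb"));s=pickle.load(open("side0.pkl","rb"))
T=lambda x,y:(390+(x+.5)/4-.5,115+(y+.5)/4-.5)
S=lambda x,y:(285+(x+.5)/6-.5,145+(y+.5)/6-.5)
def show(n,a,b):
    d=b-a; print(n,a.round(1),b.round(1),'mid',((a+b)/2).round(1),'len',np.linalg.norm(d).round(1),'ang',np.degrees(np.arctan2(d[1],d[0])).round(2))
show('top pins',onz(t,*T(209,322),74),onz(t,*T(220,107),74))
show('side pins',onz(s,*S(388,181),74),onz(s,*S(187,104),74))
h=[onz(t,*T(*p),102) for p in((218,152),(245,152),(240,245),(211,243))]
print(np.round(h,1)); show('top handle',(h[2]+h[3])/2,(h[0]+h[1])/2)
h=[onz(s,*S(*p),102) for p in((234,77),(252,69),(336,97),(318,109))]
print(np.round(h,1)); show('side handle',(h[2]+h[3])/2,(h[0]+h[1])/2)
c=[onz(t,*T(*p),54) for p in((160,60),(272,73),(252,403),(135,388))]
print(np.round(c,1)); show('plate',(c[2]+c[3])/2,(c[0]+c[1])/2)
from cell import r
q=r.state();Rm=R.from_quat(q["ee_rot"]).as_matrix();print(Rm.round(4))
```

```text
top pins [ 481.8 -291.9   74. ] [ 589.2 -315.2   74. ] mid [ 535.5 -303.6   74. ] len 109.9 ang -12.26
side pins [ 481.7 -292.2   74. ] [ 588. -318.   74.] mid [ 534.8 -305.1   74. ] len 109.4 ang -13.61
[[ 556.6 -301.6  102. ]
 [ 555.1 -314.3  102. ]
 [ 510.  -304.3  102. ]
 [ 512.5 -290.9  102. ]]
top handle [ 511.2 -297.6  102. ] [ 555.8 -308.   102. ] mid [ 533.5 -302.8  102. ] len 45.8 ang -13.1
[[ 559.  -305.   102. ]
 [ 554.1 -313.9  102. ]
 [ 511.2 -305.7  102. ]
 [ 515.  -293.9  102. ]]
side handle [ 513.1 -299.8  102. ] [ 556.5 -309.4  102. ] mid [ 534.8 -304.6  102. ] len 44.4 ang -12.5
[[ 625.  -295.8   54. ]
 [ 611.6 -350.6   54. ]
 [ 444.2 -311.8   54. ]
 [ 458.1 -256.5   54. ]]
plate [ 451.2 -284.2   54. ] [ 618.3 -323.2   54. ] mid [ 534.7 -303.7   54. ] len 171.6 ang -13.14
[[ 9.215e-01  3.883e-01 -4.000e-04]
 [ 3.883e-01 -9.215e-01  1.500e-03]
 [ 2.000e-04 -1.500e-03 -1.000e+00]]
```

Long plate: centre (535,-304), axis at -13°. Pad: centre (507.5,324), axis at -13.5°. Now I'll move above the handle.

Request:
apply_moves(
  delta_pos=[
    [0.01,-0.004,-0.03],
    [0.03,-0.011,-0.05],
    [0.06,-0.022,-0.05],
    [0.1,-0.0365,-0.05],
    [0.14,-0.051,-0.05],
    [0.18,-0.066,-0.04],
    [0.22,-0.08,-0.03],
    [0.26,-0.095,-0.01],
    [0.3,-0.11,0.01],
    [0.335,-0.1225,0.03],
    [0.36,-0.1315,0.05],
    [0.375,-0.137,0.06],
    [0.375,-0.137,0.06],
    [0.375,-0.137,0.06],
    [0.375,-0.137,0.06],
  ],
  delta_rot=[
    [0,0,1],
    [0,0,3],
    [0,0,7],
    [0,0,11],
    [0,0,15],
    [0,0,19],
    [0,0,23],
    [0,0,27],
    [0,0,30],
    [0,0,33],
    [0,0,35],
    [0,0,35.9],
    [0,0,35.9],
    [0,0,35.9],
    [0,0,35.9],
  ],
  gripper=[-1,-1,-1,-1,-1,-1,-1,-1,-1,-1,-1,-1,-1,-1,-1],
)

```text
time_s: 1.65
ee_pos: [534.8, -305.2, 180.6]
ee_rot: [0.993, -0.114, 0.001, 0.001]
contact_force: [0.3, -0.8, 0.7]
width: 87.0
```

Run:
```python
from h import *
from cell import r
for n in ["wrist","side"]:
    d=r.get_image(n); cv2.imwrite(f"pics/{n}1.png",d["pixels"]); pickle.dump(d,open(f"{n}1.pkl","wb"))
s=r.state(); print(s["time_s"],s["ee_pos"],s["q"],s["contact_force"],R.from_quat(s["ee_rot"]).as_matrix().round(4))
```

```text
1.75 [ 534.80567427 -305.4071829   180.69929681] [-6.46734004e-01  2.43788097e-01  1.61179727e+00 -2.14988828e-04
  1.28426055e+00  1.15320944e+00] [-0.29273682 -0.50929657  0.0132656 ] [[ 9.739e-01 -2.271e-01  1.300e-03]
 [-2.271e-01 -9.739e-01 -1.200e-03]
 [ 1.500e-03  9.000e-04 -1.000e+00]]
```

View pics/wrist1.png

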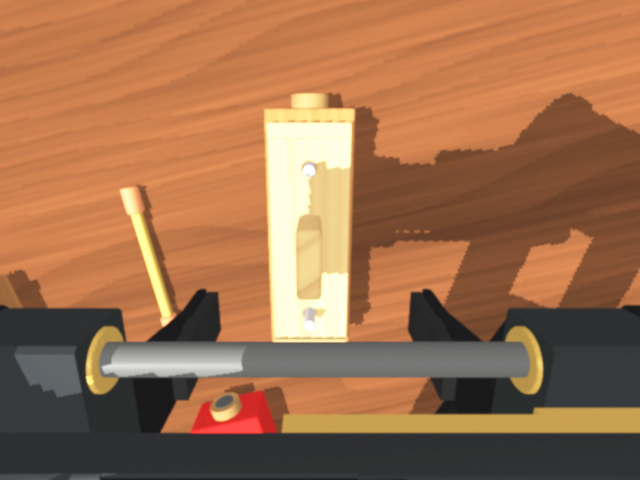

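View pics/side1.png

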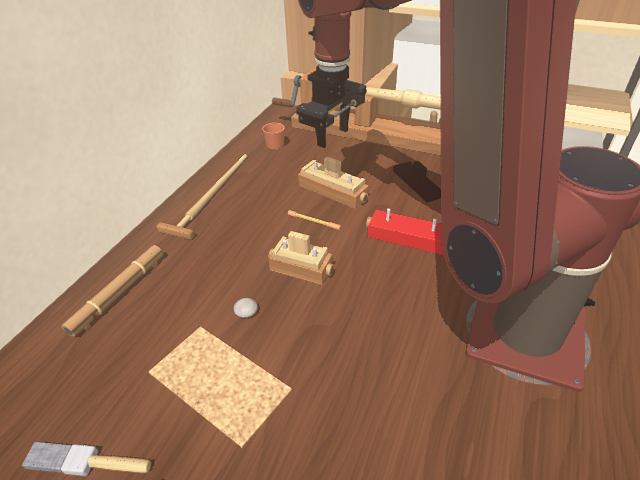

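The wrist view shows the long plate between the jaws, with pins at (309,170) and (309,319) and the handle at about (309,255). I'll refine from this view.

Run:
```python
from h import *
d=pickle.load(open("wrist1.pkl","rb"))
print(d["eye"],d["orientation"])
im=d["pixels"]; 
cv2.imwrite("pics/cw.png",cv2.resize(im[90:345,255:365],None,fx=2.3*1.5,fy=2.3,interpolation=cv2.INTER_CUBIC))
a=onz(d,309,319,74);b=onz(d,309,169,74);print(a,b,(a+b)/2,np.linalg.norm(a-b),np.degrees(np.arctan2(*(b-a)[1::-1])))
```

```text
[ 612.45795115 -323.39830782  325.47398762] [ 0.09142243 -0.11417618  0.77484548 -0.61499612]
[ 486.74241552 -290.78990665   74.        ] [ 589.70737066 -315.17339587   74.        ] [ 538.22489309 -302.98165126   74.        ] 105.81274277673269 -13.32297819616757
```

View pics/cw.png

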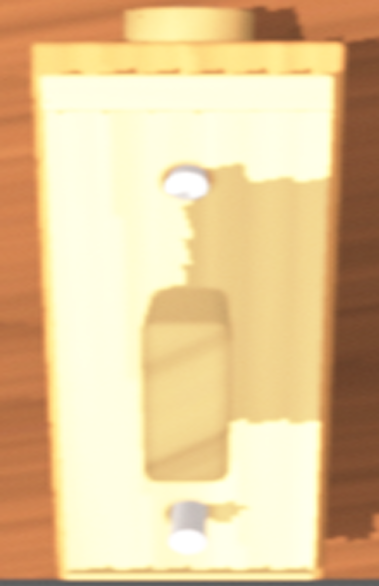

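Run:
```python
from h import *
d=pickle.load(open("wrist1.pkl","rb"))
Rm=R.from_quat([0,0,0,1])
from cell import r
s=r.state();M=R.from_quat(s["ee_rot"]).as_matrix()
for n,p,z in(("h",(308.9,264),102),("hfar",(309,230.5),102),("hnear",(308.7,298.5),102),("pf",(309,169.6),74),("pn",(309,325),74),("plate far L",(266.5,123),54),("plate far R",(352.5,123),54),("plate near L",(273.5,341),54),("plate nearR",(347.5,341),54)):
    w=onz(d,*p,z);print(n,w.round(1),((w-s["ee_pos"])@M).round(1))
```

```text
h [ 536.8 -302.9  102. ] [ 1.3 -3.  78.7]
hfar [ 557.3 -307.8  102. ] [22.3 -2.8 78.7]
hnear [ 514.6 -297.5  102. ] [-21.6  -3.2  78.7]
pf [ 589.3 -315.1   74. ] [ 55.1  -3.1 106.8]
pn [ 482.1 -289.7   74. ] [-55.1  -3.4 106.6]
plate far L [ 623.7 -293.9   54. ] [ 83.7 -31.5 126.8]
plate far R [ 610.7 -349.7   54. ] [ 83.7  25.8 126.8]
plate near L [ 464.4 -256.6   54. ] [-79.8 -31.7 126.6]
plate nearR [ 451.2 -313.3   54. ] [-79.8  26.6 126.6]
```

Wrist, top and side views put the handle 1–3 mm towards tool -y. I'll shift -2 mm, descend to grip height (TCP z≈82), and close softly.

Request:
apply_moves(
  delta_pos=[
    [0.0005,-0.001,0.02],
    [0.0005,-0.002,0.045],
    [0.0005,-0.002,0.07],
    [0.0005,-0.002,0.085],
    [0.0005,-0.002,0.094],
    [0.0005,-0.002,0.0985],
    [0.0005,-0.002,0.0985],
    [0.0005,-0.002,0.0985],
    [0.0005,-0.002,0.0985],
  ],
  delta_rot=[
    [0,0,0],
    [0,0,0],
    [0,0,0],
    [0,0,0],
    [0,0,0],
    [0,0,0],
    [0,0,0],
    [0,0,0],
    [0,0,0],
  ],
  gripper=[-1,-1,-1,-1,-0.7,-0.4,-0.4,-0.4,-0.4],
  squeeze=5,
)

```text
time_s: 2.65
ee_pos: [536.7, -302.7, 82.3]
ee_rot: [0.994, -0.114, 0.001, 0.001]
contact_force: [-1.3, 0.3, -0.7]
width: 62.2
```

Run:
```python
from h import *
from cell import r
for n in ["wrist","side","top"]:
    d=r.get_image(n); cv2.imwrite(f"pics/{n}2.png",d["pixels"]); pickle.dump(d,open(f"{n}2.pkl","wb"))
s=r.state(); M=R.from_quat(s["ee_rot"]).as_matrix();print(s["time_s"],s["ee_pos"],s["contact_force"]@M,s["moment"]@M,s["width"])
d=pickle.load(open("side2.pkl","rb"))
cv2.imwrite("pics/cs2.png",cv2.resize(d["pixels"][95:215,275:395],None,fx=5,fy=5,interpolation=cv2.INTER_CUBIC))
```

```text
2.8 [ 536.37245603 -302.45444841   81.74122943] [0.03251918 0.22453405 0.43898103] [ 0.07765612 -0.04920058 -0.03177355] 61.41408660697822
```

View pics/cs2.png

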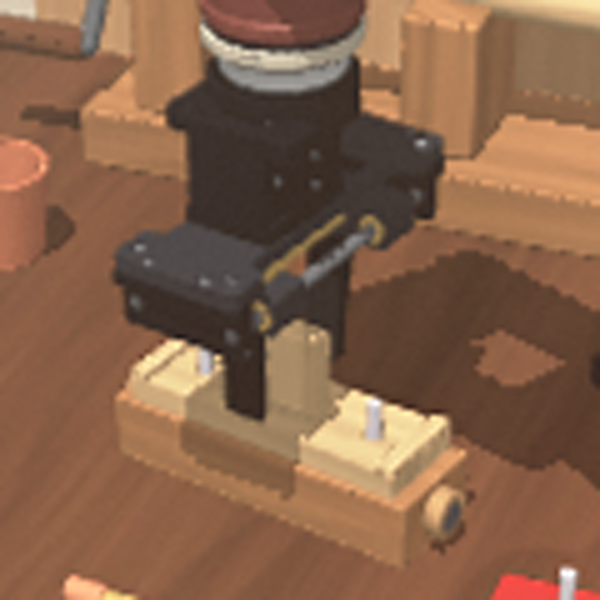

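View pics/wrist2.png

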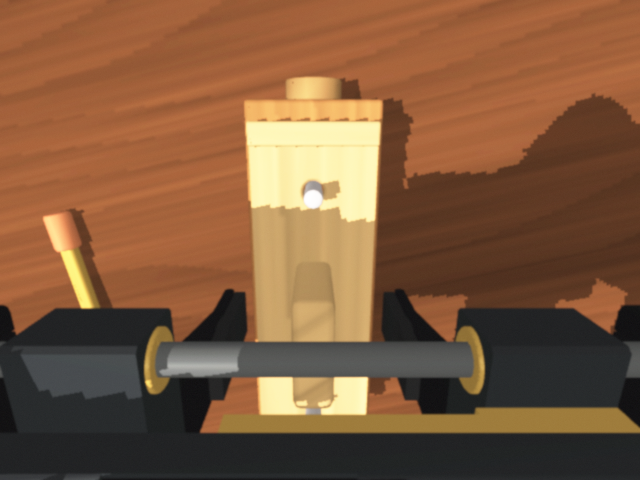

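The handle is centred between the fingers in the wrist view: handle column ≈313, finger midpoint ≈315. Closing softly.

Request:
apply_moves(
  delta_pos=[
    [0,-0.0005,0],
    [0,-0.0005,0],
    [0,-0.0005,0],
    [0,-0.0005,0],
    [0,-0.0005,0],
    [0,-0.0005,0],
    [0,-0.0005,0],
    [0,-0.0005,0],
  ],
  delta_rot=[
    [0,0,0],
    [0,0,0],
    [0,0,0],
    [0,0,0],
    [0,0,0],
    [0,0,0],
    [0,0,0],
    [0,0,0],
  ],
  gripper=[0,0.3,0.6,1,1,1,1,1],
  squeeze=5,
)

```text
time_s: 3.6
ee_pos: [536.1, -301.8, 81.0]
ee_rot: [0.994, -0.114, -0.0, 0.0]
contact_force: [0.1, 0.6, -1.2]
width: 15.9
```

```bash
cat > st.py <<'E'
from h import *
from cell import r
s=r.state(); M=R.from_quat(s["ee_rot"]).as_matrix();print(s["time_s"],s["ee_pos"].round(2),'F tool',(s["contact_force"]@M).round(2),'M',(s["moment"]@M).round(3),s["width"],s["q"].round(3)); print(M.round(4))
E
python3 st.py
```

```text
3.6 [ 536.09 -301.8    80.99] F tool [-0.07 -0.6   1.23] M [ 0.006 -0.036  0.043] 15.921432445151998 [-0.641  0.355  1.677 -0.     1.11   1.158]
[[ 0.9742 -0.2258 -0.    ]
 [-0.2258 -0.9742 -0.    ]
 [-0.      0.     -1.    ]]
```

The grip is centred, with a lateral force of about 0.6 N. I'll firm it up and lift slowly at first.

Request:
apply_moves(
  delta_pos=[
    [0,0,0],
    [0,0,0],
    [0,0,0],
    [0,0,-0.002],
    [0,0,-0.004],
    [0,0,-0.007],
    [0,0,-0.01],
    [0,0,-0.01],
    [0,0,-0.01],
  ],
  delta_rot=[
    [0,0,0],
    [0,0,0],
    [0,0,0],
    [0,0,0],
    [0,0,0],
    [0,0,0],
    [0,0,0],
    [0,0,0],
    [0,0,0],
  ],
  gripper=[1,1,1,1,1,1,1,1,1],
  squeeze=30,
)

```text
time_s: 4.5
ee_pos: [536.2, -301.8, 91.2]
ee_rot: [0.994, -0.114, 0.0, 0.0]
contact_force: [0.1, 0.2, -1.8]
width: 15.6
```

```bash
python3 st.py
python3 - <<'E'
from h import *
from cell import r
d=r.get_image("side")
cv2.imwrite("pics/cs3.png",cv2.resize(d["pixels"][95:215,275:395],None,fx=5,fy=5,interpolation=cv2.INTER_CUBIC))
E
```

```text
4.5 [ 536.21 -301.81   91.24] F tool [ 0.06 -0.2   1.76] M [ 0.042 -0.021  0.   ] 15.609536623313241 [-0.641  0.341  1.672  0.     1.128  1.158]
[[ 9.742e-01 -2.258e-01  3.000e-04]
 [-2.258e-01 -9.742e-01 -2.000e-04]
 [ 3.000e-04  1.000e-04 -1.000e+00]]
```

View pics/cs3.png

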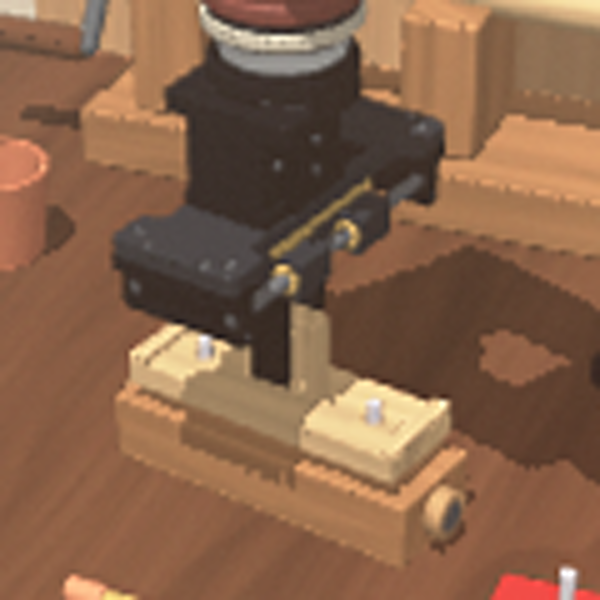

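The plate has risen level and the pins protrude less. The force matches its weight, so I'll continue straight up.

Request:
apply_moves(
  delta_pos=[
    [0,0,-0.003],
    [0,0,-0.008],
    [0,0,-0.014],
    [0,0,-0.021],
    [0,0,-0.029],
    [0,0,-0.038],
    [0,0,-0.05],
    [0,0,-0.065],
    [0,0,-0.08],
    [0,0,-0.095],
    [0,0,-0.105],
    [0,0,-0.11],
    [0,0,-0.11],
    [0,0,-0.11],
  ],
  delta_rot=[
    [0,0,0],
    [0,0,0],
    [0,0,0],
    [0,0,0],
    [0,0,0],
    [0,0,0],
    [0,0,0],
    [0,0,0],
    [0,0,0],
    [0,0,0],
    [0,0,0],
    [0,0,0],
    [0,0,0],
    [0,0,0],
  ],
  gripper=[1,1,1,1,1,1,1,1,1,1,1,1,1,1],
)

```text
time_s: 5.95
ee_pos: [535.8, -301.6, 200.4]
ee_rot: [0.994, -0.114, -0.0, -0.0]
contact_force: [0.7, -0.3, -1.7]
width: 16.1
```

```bash
python3 st.py
python3 - <<'E'
from h import *
from cell import r
d=r.get_image("side")
cv2.imwrite("pics/cs4.png",cv2.resize(d["pixels"][45:215,255:425],None,fx=3.5,fy=3.5,interpolation=cv2.INTER_CUBIC))
s=r.state(); M=R.from_quat(s["ee_rot"]).as_matrix()
# wrist look at held plate
d=r.get_image("wrist"); cv2.imwrite("pics/w4.png",d["pixels"]); pickle.dump(d,open("wrist4.pkl","wb"))
E
```

```text
5.95 [ 535.83 -301.55  200.43] F tool [0.78 0.15 1.65] M [ 0.018  0.004 -0.023] 16.052148395574843 [-0.641  0.226  1.594  0.     1.322  1.158]
[[ 9.742e-01 -2.258e-01 -8.000e-04]
 [-2.258e-01 -9.742e-01  6.000e-04]
 [-9.000e-04 -4.000e-04 -1.000e+00]]
```

View pics/cs4.png

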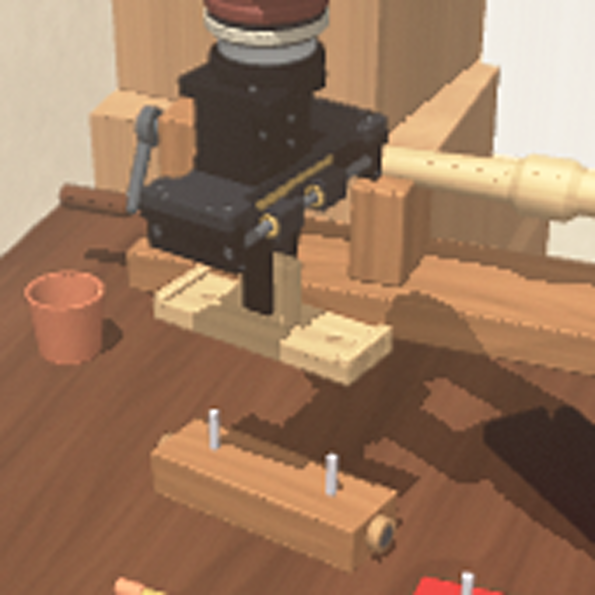

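View pics/w4.png

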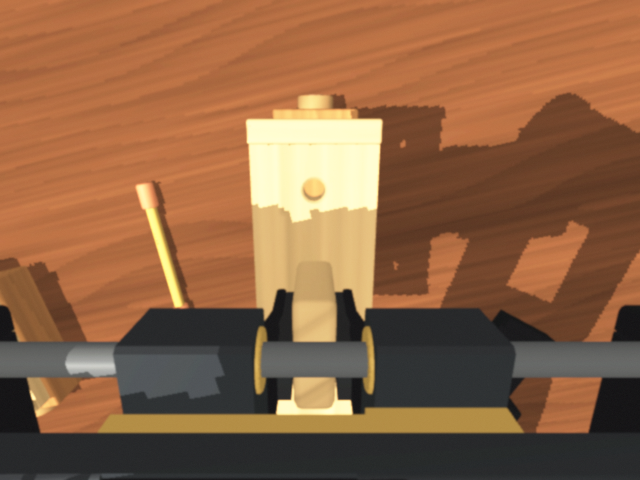

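The plate is held level and free of the pins. Carrying it to above the pad.

Request:
apply_moves(
  delta_pos=[
    [-0.0017,-0.006,0],
    [-0.0068,-0.0241,0],
    [-0.0152,-0.0543,0],
    [-0.0254,-0.0905,0],
    [-0.0363,-0.1296,0],
    [-0.0482,-0.1719,0],
    [-0.06,-0.2141,0],
    [-0.0718,-0.2563,0],
    [-0.0837,-0.2985,0],
    [-0.0955,-0.3407,0],
    [-0.1073,-0.3829,0],
    [-0.1191,-0.4251,0],
    [-0.131,-0.4673,0],
    [-0.142,-0.5065,0],
    [-0.1521,-0.5427,0],
    [-0.1606,-0.5729,0],
    [-0.1656,-0.5909,0],
    [-0.169,-0.603,0],
    [-0.169,-0.603,0],
    [-0.169,-0.603,0],
  ],
  delta_rot=[
    [0,0,0],
    [0,0,0],
    [0,0,0],
    [0,0,0],
    [0,0,0],
    [0,0,0],
    [0,0,0],
    [0,0,0],
    [0,0,0],
    [0,0,0],
    [0,0,0.5],
    [0,0,0.5],
    [0,0,0.5],
    [0,0,0.5],
    [0,0,0.5],
    [0,0,0.5],
    [0,0,0.5],
    [0,0,0.5],
    [0,0,0.5],
    [0,0,0.5],
  ],
  gripper=[1,1,1,1,1,1,1,1,1,1,1,1,1,1,1,1,1,1,1,1],
)

```text
time_s: 8.05
ee_pos: [507.6, 323.0, 200.8]
ee_rot: [0.993, -0.118, -0.0, 0.0]
contact_force: [-0.3, 0.5, -2.6]
width: 15.8
```

```bash
python3 st.py
python3 - <<'E'
from h import *
from cell import r
for n in("side","wrist"):
    d=r.get_image(n);cv2.imwrite(f"pics/{n}5.png",d["pixels"]);pickle.dump(d,open(f"{n}5.pkl","wb"))
E
python3 st.py
```

```text
8.05 [507.58 323.01 200.84] F tool [-0.39 -0.43  2.61] M [ 0.037 -0.06   0.016] 15.817417551580142 [ 4.360e-01  1.950e-01  1.630e+00 -1.000e-03  1.317e+00  2.244e+00]
[[ 9.721e-01 -2.345e-01 -4.000e-04]
 [-2.345e-01 -9.721e-01 -9.000e-04]
 [-2.000e-04  9.000e-04 -1.000e+00]]
8.15 [507.91 322.51 200.96] F tool [ 0.75 -0.21  1.95] M [ 0.036 -0.006 -0.054] 15.75167893389109 [ 0.435  0.195  1.63  -0.     1.317  2.244]
[[ 9.718e-01 -2.357e-01 -2.000e-04]
 [-2.357e-01 -9.718e-01 -6.000e-04]
 [-0.000e+00  6.000e-04 -1.000e+00]]
```

View pics/side5.png

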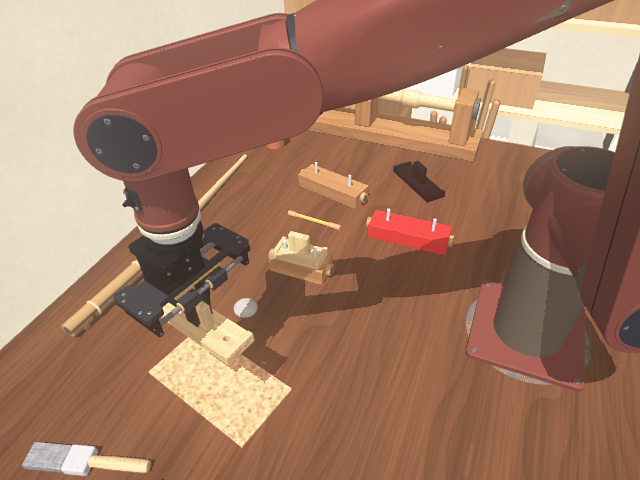

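View pics/wrist5.png

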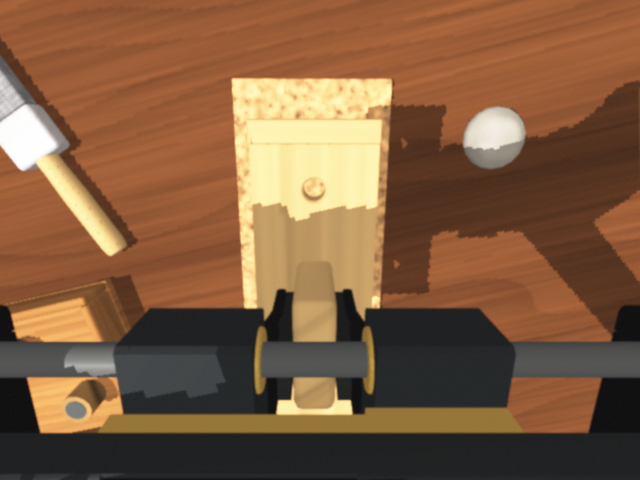

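The plate is aligned above the pad: pad far edge at columns 232–392, plate at 247–382. Descending to about 10 mm above it.

Request:
apply_moves(
  delta_pos=[
    [0,-0.001,0.01],
    [0,-0.001,0.03],
    [0,-0.001,0.055],
    [0,-0.001,0.08],
    [0,-0.001,0.105],
    [0,-0.001,0.125],
    [0,-0.001,0.137],
    [0,-0.001,0.143],
    [0,-0.001,0.145],
    [0,-0.001,0.145],
    [0,-0.001,0.145],
  ],
  delta_rot=[
    [0,0,0],
    [0,0,0],
    [0,0,0],
    [0,0,0],
    [0,0,0],
    [0,0,0],
    [0,0,0],
    [0,0,0],
    [0,0,0],
    [0,0,0],
    [0,0,0],
  ],
  gripper=[1,1,1,1,1,1,1,1,1,1,1],
)

```text
time_s: 9.25
ee_pos: [508.8, 325.2, 57.3]
ee_rot: [0.993, -0.118, 0.001, -0.001]
contact_force: [-0.0, 0.6, -2.9]
width: 15.9
```

```bash
python3 - <<'E'
from h import *
from cell import r
for n in("side","top"):
    d=r.get_image(n);cv2.imwrite(f"pics/{n}6.png",d["pixels"]);pickle.dump(d,open(f"{n}6.pkl","wb"))
    x=d["pixels"]
    x=x[270:450,120:320] if n=="side" else x[150:300,60:220]
    cv2.imwrite(f"pics/c{n}6.png",cv2.resize(x,None,fx=3.5,fy=3.5,interpolation=cv2.INTER_CUBIC))
E
python3 st.py
```

```text
9.35 [508.59 325.16  57.14] F tool [ 0.52 -0.84  1.85] M [-0.024 -0.012  0.001] 15.71104235948927 [0.438 0.362 1.72  0.    1.059 2.246]
[[ 9.722e-01 -2.343e-01  1.700e-03]
 [-2.343e-01 -9.722e-01  8.000e-04]
 [ 1.500e-03 -1.200e-03 -1.000e+00]]
```

View pics/cside6.png

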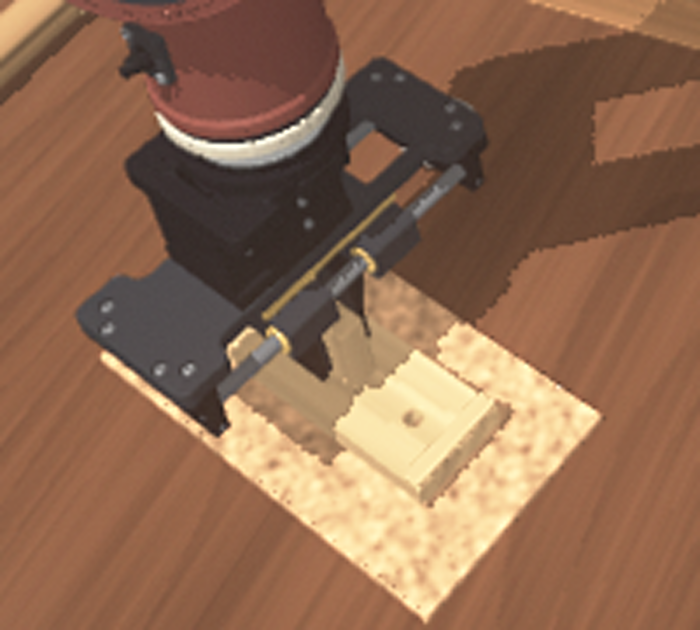

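View pics/ctop6.png

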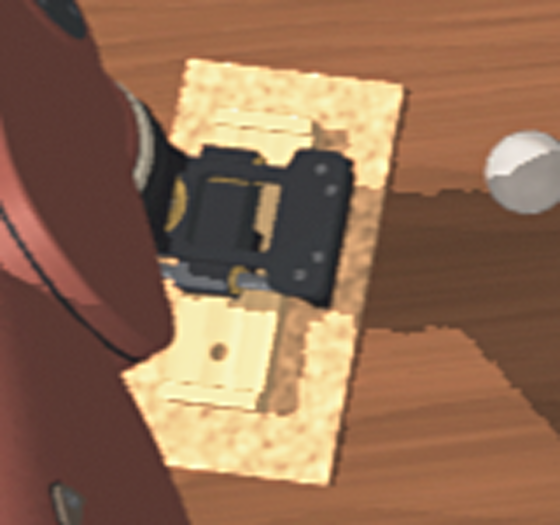

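Request:
apply_moves(
  delta_pos=[
    [-0.0005,0.001,0.003],
    [-0.0005,0.001,0.006],
    [-0.0005,0.001,0.0075],
    [-0.0005,0.001,0.0085],
    [-0.0005,0.001,0.009],
    [-0.0005,0.001,0.0095],
    [-0.0005,0.001,0.0095],
    [-0.0005,0.001,0.0095],
  ],
  delta_rot=[
    [0,0,0],
    [0,0,0],
    [0,0,0],
    [0,0,0],
    [0,0,0],
    [0,0,0],
    [0,0,0],
    [0,0,0],
  ],
  gripper=[1,1,1,1,1,1,1,1],
)

```text
time_s: 10.15
ee_pos: [507.3, 324.0, 47.0]
ee_rot: [0.993, -0.118, 0.0, -0.0]
contact_force: [-1.4, -1.1, 4.8]
width: 16.1
```

```bash
python3 st.py
```

```text
10.15 [507.26 324.03  46.97] F tool [-1.13  1.4  -4.78] M [-0.263 -0.431 -0.07 ] 16.09483624159401 [0.437 0.374 1.726 0.    1.042 2.245]
[[ 9.722e-01 -2.343e-01  2.000e-04]
 [-2.343e-01 -9.722e-01  1.000e-04]
 [ 2.000e-04 -2.000e-04 -1.000e+00]]
```

Contact is made: the pad pushes back with about 5 N. I'll soften the grip, open, and back straight up.

Request:
apply_moves(
  delta_pos=[
    [0,0,0],
    [0,0,0],
    [0,0,0],
    [0,0,0],
    [0,0,0],
    [0,0,0],
    [0,0,0],
  ],
  delta_rot=[
    [0,0,0],
    [0,0,0],
    [0,0,0],
    [0,0,0],
    [0,0,0],
    [0,0,0],
    [0,0,0],
  ],
  gripper=[1,1,0.4,0.2,-0.1,-0.1,-0.1],
  squeeze=3,
)

```text
time_s: 10.85
ee_pos: [507.1, 323.9, 46.4]
ee_rot: [0.993, -0.118, -0.0, 0.0]
contact_force: [0.1, -0.8, -0.2]
width: 44.7
```

```bash
python3 st.py
```

```text
10.85 [507.12 323.94  46.39] F tool [0.29 0.71 0.23] M [ 0.039 -0.056  0.049] 44.68929429636281 [0.437 0.375 1.726 0.    1.041 2.245]
[[ 9.722e-01 -2.343e-01 -1.000e-04]
 [-2.343e-01 -9.722e-01 -0.000e+00]
 [-1.000e-04  1.000e-04 -1.000e+00]]
```

Request:
apply_moves(
  delta_pos=[
    [0,0,-0.005],
    [0,0,-0.02],
    [0,0,-0.05],
    [0,0,-0.09],
    [0,0,-0.13],
    [0,0,-0.165],
    [0.005,0.02,-0.18],
    [0.013,0.053,-0.18],
    [0.021,0.09,-0.18],
    [0.03,0.127,-0.18],
    [0.039,0.162,-0.18],
    [0.047,0.195,-0.18],
    [0.053,0.22,-0.18],
    [0.058,0.24,-0.18],
    [0.058,0.24,-0.18],
    [0.058,0.24,-0.18],
  ],
  delta_rot=[
    [0,0,0],
    [0,0,0],
    [0,0,0],
    [0,0,0],
    [0,0,0],
    [0,0,0],
    [0,0,0],
    [0,0,0],
    [0,0,0],
    [0,0,0],
    [0,0,0],
    [0,0,0],
    [0,0,0],
    [0,0,0],
    [0,0,0],
    [0,0,0],
  ],
  gripper=[-0.1,-0.1,-0.1,-0.1,-0.1,-0.1,-0.1,-0.1,-0.1,-0.1,-0.1,-0.1,-0.1,-0.1,-0.1,-0.1],
)

```text
time_s: 12.45
ee_pos: [507.6, 77.0, 227.7]
ee_rot: [0.993, -0.119, 0.001, -0.0]
contact_force: [-0.3, 1.2, -0.1]
width: 48.1
```

```bash
python3 - <<'E'
from h import *
from cell import r
for n in("side","top"):
    d=r.get_image(n);cv2.imwrite(f"pics/{n}7.png",d["pixels"]);pickle.dump(d,open(f"{n}7.pkl","wb"))
    x=d["pixels"]
    x=x[300:450,130:310] if n=="side" else x[150:300,60:220]
    cv2.imwrite(f"pics/c{n}7.png",cv2.resize(x,None,fx=4,fy=4,interpolation=cv2.INTER_CUBIC))
E
python3 st.py
```

```text
12.55 [507.42  77.87 227.18] F tool [-0.57 -0.55  0.78] M [ 0.077 -0.076 -0.037] 47.75700284291329 [-0.002 -0.04   1.829  0.     1.352  1.805]
[[ 9.723e-01 -2.337e-01  9.000e-04]
 [-2.337e-01 -9.723e-01  4.000e-04]
 [ 7.000e-04 -6.000e-04 -1.000e+00]]
```

View pics/side7.png

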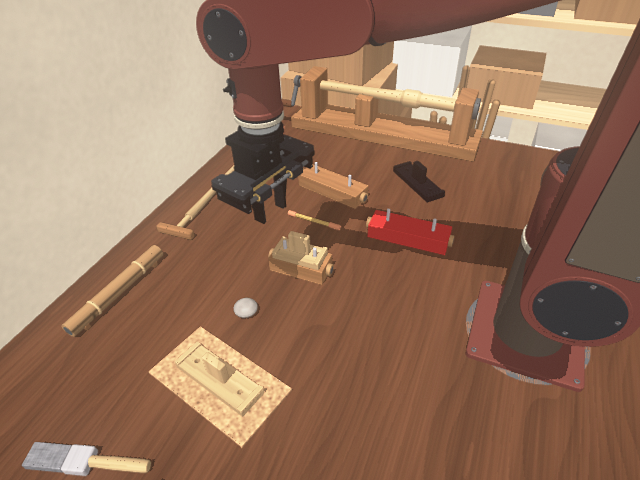

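View pics/ctop7.png

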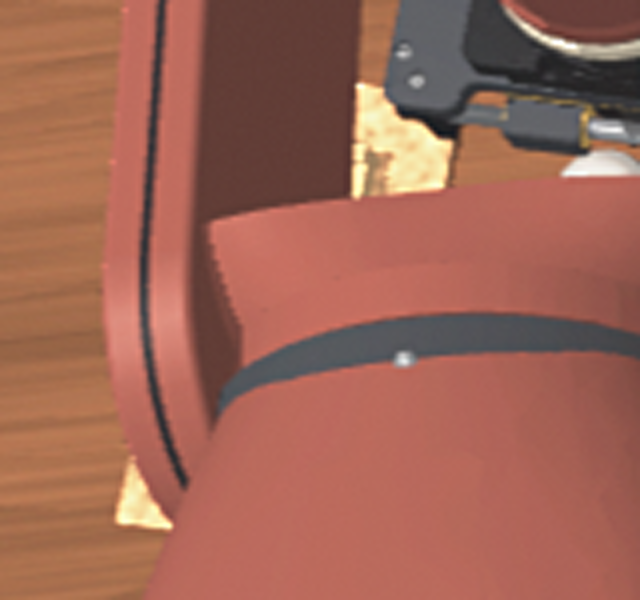

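View pics/cside7.png

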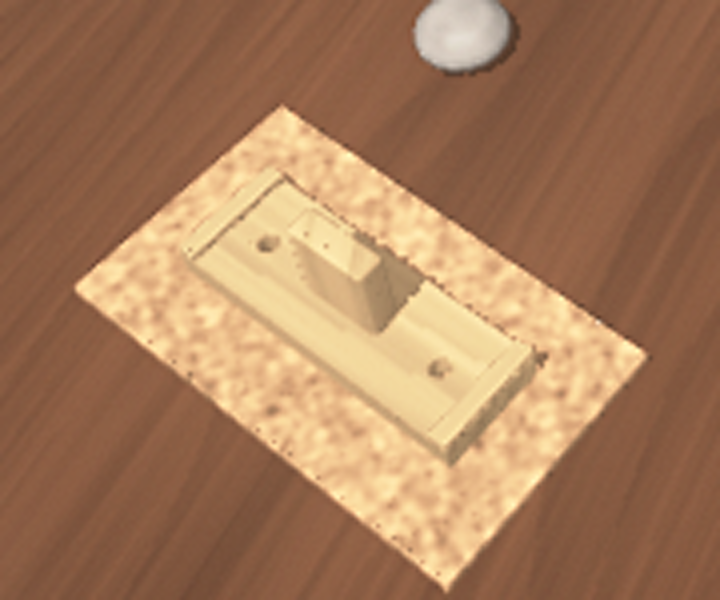

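Run:
```python
from h import *
d=pickle.load(open("side7.pkl","rb"))
S=lambda x,y:(130+(x+.5)/4-.5,300+(y+.5)/4-.5)
a=onz(d,*S(440,367),20);b=onz(d,*S(268,242),20)
print('plate',(a+b)/2,np.linalg.norm(a-b),np.degrees(np.arctan2(*(b-a)[1::-1])))
c=np.array([onz(d,*S(*p),z) for p,z in(((283,106),6),((648,354),6),((447,590),6),((75,289),6))])
print('pad',c.mean(0)); e=(c[0]+c[3])/2-(c[1]+c[2])/2; print(np.degrees(np.arctan2(e[1],e[0])))
```

```text
plate [506.72867542 322.50306336  20.        ] 110.26002556353922 -13.591671540208074
pad [506.4843509  323.33041843   6.        ]
-13.817604746869534
```

The plate's centre is within 1 mm of the pad's and 0.2° from its axis. The short plate is still on its pins and the arm is clear, so I'm handing in.

```bash
python3 -c "
from cell import r
print(r.hand_in(), r.state()['time_s'])"
```

```text
the job is handed in; nothing more can be done
the job is handed in; nothing more can be done
```

I lifted the longer boxwood plate straight up off its pins by the handle and kept it level. I then set it gently on the cork pad the same way up (about 5 N at contact) and let go. The whole job took about 12.5 s of robot time.

**Last checks:** in the final side view the plate lies flat, about 1 mm from the pad's centre and 0.2° off its length. The shorter plate is still on its pins, and the gripper is open and clear of everything. The arm blocked the final top view, so the placement is confirmed from the side camera only. No check failed. The three cameras differed by about 2 mm on the handle's position before the grasp, but the side force on closing was only 0.6 N.

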